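# Hold a pipe tee up to the goods-in inspection camera

### The arm

A 7-joint arm with a two-finger parallel gripper is mounted at the origin on the work surface. World frame = base frame: x ahead of the robot, y to its left, z up, the work surface at z = 0. Lengths are in m, angles in rad, forces in N, time in s.
With the tool pointing down it reaches from about 0.4 to 0.925 m from the base axis. Payload 5.6 kg.
Tool frame: the origin (TCP) lies at the very end of the fingers, on their centre line; the grasp point (between the pads) lies 19 mm behind it (manip.pinch_z is the distance from the TCP to the grasp point, in m); y points along the fingers, x is the direction in which the jaws open and shut, and the axes are right-handed (so a half turn about y gives the same grasp; the last joint's range is limited). The gripper opens to 85 mm and grips with 20 to 120 N. Pads are 22 mm wide; open, the fingers measure 114 mm over their backs; the gripper's body (76 mm by 85 mm) begins 54 mm behind the grasp point. The pads swing forward as they close: fully open they stand 13 mm farther back than shut.
Start: joints at [-1.297, 0.468, -0.012, 1.603, 0.006, 1.071, -0.056], TCP at [0.203, 0.618, 0.231] pointing down, gripper open.
Joint ranges: [-2.53, 2.53], [-0.31, 2.02], [-1.57, 1.55], [0.28, 2.44], [-1.29, 4.43], [0.15, 1.84], [-2.92, 2.92]. Speed limits (rad/s): [2.57, 2.57, 3.14, 3.14, 3.14, 3.14, 3.14].

### API

Orientations are given as a unit quaternion [x, y, z, w].
In Python, from station import manip gives the robot as it stands.
- The arm moves only by the tool send_rows, never from a script. Its argument "plan" is a list of rows, each a list of 4 numbers: the shift along the tool's x, y, z in units of 60 mm (1.0 is 60 mm), then the turn about the tool's y in units of 5 degrees (1.0 is 5 degrees). In form: [[tx, ty, tz, roll], ...]. A call has 1 to 12 rows; each row shifts and turns the commanded pose from where the row before left it, along the tool's axes as they then stand; what a row does not reach is not made up. A row lasts 1/8 s, in which the tool goes at most 62.5 mm and 10.7 degrees, less where a joint would pass 70% of its speed; a pose out of reach is approached as far as the arm can. A call is refused whole if a number of a shift passes 1 or a number of a turn 1, either way. A call with a gripper value outside its range is refused whole. "jaw" is the finger opening in mm, from 0 to 85.4, set as the call begins (left out, the last holds). The fingers move at their own pace and stop on an object; "force" is the grip in N (left out, the last holds). Time passes only in rows, so rows that do not move let the fingers close. It gives the time, the measured TCP pose, the force and the opening at its end, in the units of the state.
- manip.read_state(): the state, without advancing time (a new reading comes with each control period).
- manip.camera(name): name is "scene" or "top" or "wrist"; returns (picture, depth): 480x640x3 uint8, red, green, blue; 480x640 float32, m along the optical axis (not along the pixel's ray), 0 where there is no reading.
- manip.get_calibration(name): a dict with "camera_matrix" (3x3 intrinsics, pixels), "world_to_cam" (4x4, takes a point from world to camera coordinates); the wrist camera has in their place "T_tool_cam" (4x4, takes a point from camera to tool coordinates, whose origin is the TCP and whose axes are the tool frame's). Camera axes: x right, y down, z forward; pixel columns grow to the right and rows downward; lengths in m; the calibration is good to about 2 mm. The wrist camera is an equidistant fisheye: a pixel r from the principal point sees the ray r / f radians off the axis. A picture is of the moment at which its call begins: read the wrist's pose just before it. get_calibration takes no time and is no camera call.
- manip.finish_job(): hands the job in, once; it reports no verdict.
Trained networks look in the newest picture that a camera, given by its name, has taken for a name from the list of things; names that differ only in an ending like _2 or _b are one class to them, and where a whole thing is asked for, a point or a joint stands for the part that bears it (a point fixed in the world has none). Each returns a list of dicts, best first, with "confidence" (0 to 1); they miss things now and then, are a little off and sometimes report something else, mostly with a low value. They report only what shows in the picture. A call takes as long as a camera call. They do not tell look-alikes from the thing itself.
- manip.boxes_of(camera, label): "location" ([x, y, z] in m, in world coordinates, good to about 4 mm: the middle of the surface that is visible of it).
- manip.outline_of(camera, label): "region" (480x640 bool, what is visible of it).
- manip.landmark_of(camera, label): "location" ([x, y, z] in m, in world coordinates, good to about 4 mm: a listed point, or the origin of a listed thing).
The state is a dict: "t": time; "joint_positions": joint angles; "dq": joint speeds; "tau": joint torques, N m; "tool_pos": TCP position; "tcp_rot": TCP orientation; "contact_force": force on the tool from outside, world axes, zero at the start; "wrist_torque": the same for the moment, N m; "gripper_width": finger opening in m.
Only numpy, scipy, OpenCV 4.12 (cv2) and the standard library are available. Lean on these libraries where they do the work, as an engineer would, in place of code of your own. Each camera call takes 0.05 s, during which the arm holds its last target. There are 200 camera calls.

### The job

Take the pipe tee out of the tray and hold it up to the inspection camera so that the lens looks squarely into its side outlet: the outlet centred on the lens axis, its mouth about 15 cm in front of the lens, the straight run of the tee level and the fingers clear of the mouth. Finish while still holding it there in the gripper, steady for the picture. Leave the other fittings and the tape roll where they are, and do not touch the camera or its stand.

Things in the scene. Friction and masses are not known exactly. Their poses are not given: they have to be found in the camera images.
- tee (a point): the pipe tee (body tee_fitting): a black iron fitting with three threaded openings, lying flat in the tray, about 0.2 kg. This point is the crossing of its axes, 16 mm above its underside. Its x axis points along the side outlet, its y axis along the straight run, z up as it lies. The straight run is 58 mm long from end face to end face (flat ends 28 mm across, bands 32 mm in diameter, waist 27 mm); the mouth of the side outlet is 29 mm from this point
- outlet: the end lip of the tee's side outlet, 28 mm in diameter and 3 mm long; origin at the centre of the mouth, x axis pointing straight out of the outlet; part of the tee
- lens (a point): centre of the front glass of the inspection camera's lens (small grey camera, black lens 33 mm in diameter, ring light 72 mm in diameter around it, 4 mm behind the glass). The x axis is the lens axis and points out of the lens towards what it looks at; y is level
- camera (a joint): downward tilt of the camera head on its stand, rad: 0 looks level, 0.5 looks 0.5 rad below level. A stiff hinge, set before the start, to be left alone
- stand: the camera's bench stand with the camera: square black foot 150 x 150 x 14 mm, upright aluminium post 25 mm in diameter and 414 mm high, camera at about 320 mm height in front of the post. Fixed. Origin under the post on the bench, x axis level in the direction the camera looks
- tray: white corrugated tray, 220 x 400 mm (its x and y), 35 mm high, walls and floor 4 mm thick, fixed on the bench; origin under its centre, on the bench
- elbow (a point): bystander: black iron 90 degree elbow with two openings, lying flat in the tray, legs 29 mm long along its x and y, 32 mm in diameter; this point is the crossing of its axes, 16 mm above its underside
- socket (a point): bystander: black iron straight socket standing on end in the tray, 32 mm in diameter, 38 mm high; this point is its centre
- tape (a point): bystander: cardboard-coloured tape roll lying flat on the bench, 100 mm in diameter, 48 mm high; this point is its centre
Not all that is in view belongs to the job. Leave any green or red look-alike of the part that bears tee alone.

How it is judged:
By the outcome, as a careful person would: the job done as asked, in the order asked, and still so for the second after the job is handed in, while the arm keeps its last pose, push and grip.
It also fails if it takes over 35 s, if anything falls off the work surface, if the arm or the gripper's body presses on something with over 40 N, if the wrist force passes 120 N, or if a joint passes its speed limit or range.

## Working session

There is one attempt and no reset: what is moved stays moved. The work goes in short steps, Python scripts to look and compute and a tool call to move; the robot and the scene stay as the last step left them, time stands still between calls to the robot, and variables do not carry over. Pictures are saved under pics/ and viewed, about 8 in all and at most 12, crops included, and the job is handed in when it is done.

Besides the shell and the picture viewer there is one more tool, called after ">>>" by a JSON object that holds its "op" and its "data". send_rows: Moves the arm, as the interface text tells. Its arguments: {"type":"object","properties":{"plan":{"type":"array","items":{"type":"array","items":{"type":"number"}}},"jaw":{"type":"number"},"force":{"type":"number"}},"required":["plan"]}

```bash
mkdir -p pics; ls
cat > h.py <<'E'
import numpy as np, cv2
from station import manip
from scipy.spatial.transform import Rotation as R
def save(n,im): cv2.imwrite(f'pics/{n}.png',cv2.cvtColor(im,cv2.COLOR_RGB2BGR))
def pix(cam,p):
    c=manip.get_calibration(cam);q=(np.array(c['world_to_cam'])@np.r_[p,1])[:3];u=np.array(c['camera_matrix'])@q;return (u[:2]/u[2]).round(0)
def cloud(cam,d):
    c=manip.get_calibration(cam);K=np.array(c['camera_matrix']);T=np.linalg.inv(np.array(c['world_to_cam']))
    v,u=np.mgrid[:480,:640];P=np.stack([(u-K[0,2])/K[0,0]*d,(v-K[1,2])/K[1,1]*d,d,np.ones_like(d)],-1)
    return (P@T.T)[...,:3]
E
python3 - <<'E'
from h import *
s=manip.read_state();print(s)
for c in('scene','top'):
    im,d=manip.camera(c);save(c,im);np.save(c+'.npy',d)
    for l in('tee','outlet','lens','stand','tray','elbow','socket','tape'):
        for r in manip.landmark_of(c,l)[:3]: print(c,l,np.round(r['location'],3),round(r['confidence'],2),pix(c,r['location']))
E
```

```text
pics
{'t': 0.0, 'joint_positions': array([-1.29698342,  0.46838579, -0.01158748,  1.60364305,  0.0059808 ,
        1.07140746, -0.05631771]), 'dq': array([-1.93736746e-03,  1.64364772e-03, -1.26606206e-03, -6.20487436e-05,
        7.83101334e-04, -6.18407996e-04, -1.19792834e-03]), 'tau': array([-3.06622378e-04, -5.32385767e+01,  2.13529245e-02, -2.51309627e+01,
        1.14352402e-02,  7.36521324e-03,  2.25029356e-05]), 'tool_pos': array([0.20239267, 0.61708624, 0.2303247 ]), 'tcp_rot': array([ 0.57304149,  0.4143446 , -0.41533033, -0.57222611]), 'contact_force': array([0.08310565, 0.05567315, 0.03568273]), 'wrist_torque': array([ 0.01814623, -0.00860958, -0.02771759]), 'gripper_width': 0.08542329785172936}
scene tee [0.502 0.293 0.019] 0.85 [416. 345.]
scene tee [0.322 0.206 0.017] 0.77 [434. 292.]
scene tee [0.45  0.454 0.017] 0.76 [490. 380.]
scene lens [ 0.549 -0.303  0.299] 0.92 [246. 147.]
scene lens [0.496 0.182 0.013] 0.39 [382. 318.]
scene lens [ 0.576 -0.433 -0.002] 0.22 [221. 222.]
scene stand [ 0.575 -0.434 -0.   ] 0.6 [222. 221.]
scene tray [0.512 0.173 0.002] 0.9 [374. 322.]
scene elbow [0.492 0.182 0.013] 0.54 [383. 318.]
scene socket [0.536 0.051 0.024] 0.6 [334. 293.]
scene tape [ 0.776 -0.026  0.025] 0.65 [238. 319.]
top tee [0.501 0.294 0.024] 0.8 [216. 275.]
top tee [0.453 0.452 0.014] 0.62 [165. 292.]
top tee [0.329 0.21  0.018] 0.61 [242. 331.]
top outlet [ 0.55  -0.298  0.295] 0.29 [424. 238.]
top lens [ 0.55  -0.295  0.294] 0.6 [423. 239.]
top stand [ 0.573 -0.436  0.   ] 0.58 [449. 251.]
top tray [ 0.512  0.175 -0.001] 0.78 [255. 272.]
top elbow [0.499 0.181 0.015] 0.62 [253. 276.]
top socket [0.537 0.055 0.026] 0.51 [293. 262.]
top tape [ 0.775 -0.029  0.025] 0.68 [319. 189.]
```

View scene.

View pics/scene.png

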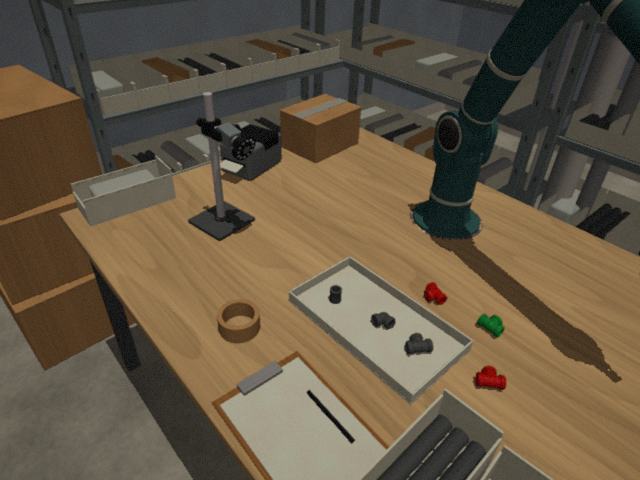

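Run:
```python
from h import *
im=cv2.cvtColor(cv2.imread('pics/top.png'),cv2.COLOR_BGR2RGB)
a=cv2.resize(im[230:350,140:340],None,fx=4,fy=4,interpolation=2);save('topcrop',a)
print(R.from_quat(manip.read_state()['tcp_rot']).as_matrix().round(3)); print(np.array(manip.get_calibration('wrist')['T_tool_cam']).round(3))
for c in ('top','scene'): 
  print(np.linalg.inv(manip.get_calibration(c)['world_to_cam'])[:3].round(2).tolist())
```

```text
[[ 0.312  0.    -0.95 ]
 [ 0.95  -0.     0.312]
 [ 0.    -1.    -0.   ]]
[[ 1.    -0.     0.001 -0.001]
 [-0.001 -0.274  0.962 -0.142]
 [ 0.    -0.962 -0.274  0.069]
 [ 0.     0.     0.     1.   ]]
[[-0.01, -0.98, 0.2, 0.25], [-1.0, 0.01, -0.0, -0.0], [-0.0, -0.2, -0.98, 1.7]]
[[-0.76, 0.37, -0.53, 1.16], [0.65, 0.47, -0.6, 0.68], [0.03, -0.8, -0.59, 0.86]]
```

View pics/topcrop.png

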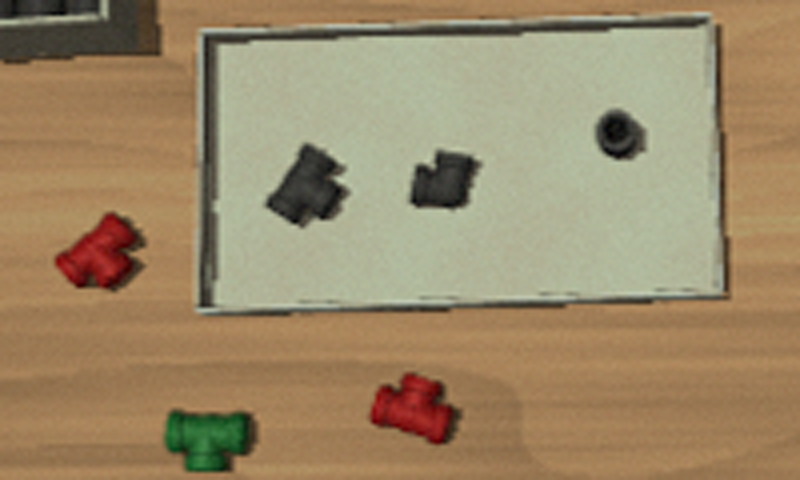

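Run:
```python
from h import *
L=np.array([.5495,-.2995,.297])
im=cv2.cvtColor(cv2.imread('pics/scene.png'),cv2.COLOR_BGR2RGB)
save('camcrop',cv2.resize(im[100:190,180:300],None,fx=6,fy=6,interpolation=2))
for c in('scene','top'):
    P=cloud(c,np.load(c+'.npy'))
    m=(np.linalg.norm(P-L,axis=-1)<.045)
    Q=P[m];print(c,len(Q))
    rng=np.random.default_rng(0);best=0
    for i in range(2000):
        a=Q[rng.choice(len(Q),3,0)];n=np.cross(a[1]-a[0],a[2]-a[0])
        if np.linalg.norm(n)<1e-6: continue
        n/=np.linalg.norm(n);k=abs((Q-a[0])@n)<.0025
        if k.sum()>best: best=k.sum();B=k
    q=Q[B];mu=q.mean(0);n=np.linalg.svd(q-mu)[2][2];n*=np.sign(n[1])
    print(best,mu.round(3),n.round(3),'tilt',-np.arcsin(n[2]),'lens off',(L-mu)@n)
# post
P=cloud('scene',np.load('scene.npy'));m=(abs(P[...,0]-.575)<.04)&(abs(P[...,1]+.435)<.04)
for z in (.05,.1,.15,.2,.25,.38,.4):
    q=P[m&(abs(P[...,2]-z)<.02)];print(z,len(q),q.mean(0).round(4) if len(q) else'')
# tee top-view points
P=cloud('top',np.load('top.npy'));m=(np.linalg.norm(P[...,:2]-[.502,.293],axis=-1)<.05)&(P[...,2]>.012)
q=P[m];print(len(q),q.mean(0),q.max(0),np.percentile(q[:,2],[5,50,95]))
```

```text
scene 480
253 [ 0.554 -0.299  0.301] [-0.149  0.949 -0.279] tilt 0.28278039440678704 lens off 0.0018151962982205538
top 310
102 [ 0.551 -0.312  0.326] [-0.046  0.453 -0.89 ] tilt 1.0976267729460427 lens off 0.031817754468790566
0.05 83 [ 0.5782 -0.4257  0.0508]
0.1 89 [ 0.5782 -0.425   0.0991]
0.15 98 [ 0.5782 -0.4253  0.1505]
0.2 106 [ 0.5788 -0.4252  0.2003]
0.25 114 [ 0.5788 -0.4255  0.2499]
0.38 132 [ 0.5785 -0.4258  0.38  ]
0.4 140 [ 0.5779 -0.4271  0.3997]
268 [0.49739578 0.28994803 0.03020161] [0.54703231 0.34098583 0.04895796] [0.01267127 0.03239633 0.04216608]
```

View pics/camcrop.png

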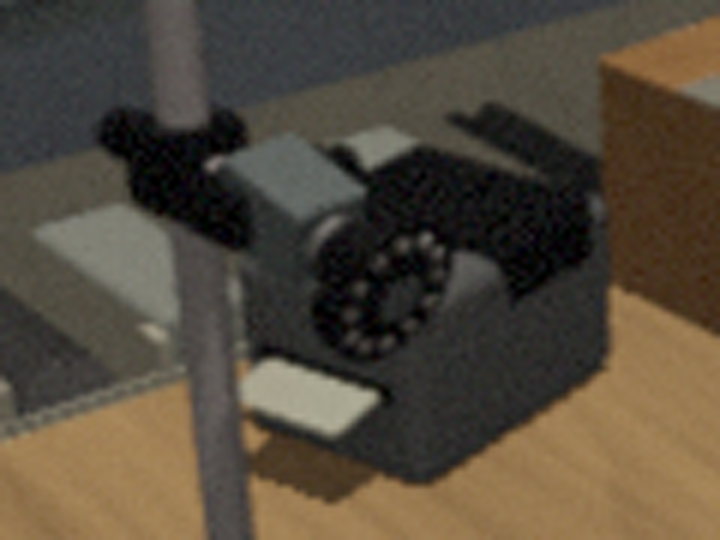

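Candidates (scene px): black tee in the tray (418,345); red tees (435,293) and (490,378); green tee (490,325); black elbow (383,320). The black one in the tray at about (0.50, 0.29) matches the description, and the top crop confirms its three openings (crop px 308,187) with the outlet towards -x-y. The inspection camera looks down by about 0.28 rad.

I'll move above the tee, with tool -z along the outlet.

>>> {"op": "send_rows", "data": {"plan": [[-0.45, 0, -0.8, 0], [-0.45, 0, -0.8, 0], [-0.45, 0, -0.8, 0], [-0.45, 0, -0.8, 0], [-0.45, 0, -0.8, 0], [-0.45, 0, -0.8, 0], [-0.45, 0, -0.8, 0], [-0.45, 0, -0.8, 0], [0, 0, 0, 1], [0, 0, 0, 1], [0, 0, 0, 1], [0, 0, 0, 1]], "jaw": 85}}

```text
t: 2.4
tool_pos: [0.5002, 0.2927, 0.2314]
tcp_rot: [-0.636, -0.308, 0.308, 0.636]
contact_force: [-0.7, -0.7, 0.6]
gripper_width: 0.0847
```

>>> {"op": "send_rows", "data": {"plan": [[0, 0, 0, 1], [0, 0, 0, 1], [0, 0, 0, 1], [0, 0, 0, 1], [0, 0, 0, 1], [0, 0, 0, 1], [0, 0, 0, 1], [0, 0, 0, 1], [0, 0, 0, 1], [0, 0, 0, 1], [0, 0, 0, 1], [0, 0, 0, 1]]}}

```text
t: 3.9
tool_pos: [0.5001, 0.2929, 0.2314]
tcp_rot: [-0.705, 0.051, -0.051, 0.705]
contact_force: [-0.3, 0.6, -0.7]
gripper_width: 0.0844
```

>>> {"op": "send_rows", "data": {"plan": [[0, 0, 0, 1], [0, 0, 0, 1], [0, 0, 0, 1], [0, 0, 0, 1], [0, 0, 0, 0]]}}

```text
t: 4.53
tool_pos: [0.5001, 0.2929, 0.2314]
tcp_rot: [-0.686, 0.172, -0.172, 0.686]
contact_force: [-0.6, -0.7, 0.1]
gripper_width: 0.085
```

```bash
cat >> h.py <<'E'
def tool(s=None):
    s=s or manip.read_state();T=np.eye(4);T[:3,:3]=R.from_quat(s['tcp_rot']).as_matrix();T[:3,3]=s['tool_pos'];return T
def wrist():
    T=tool();im,d=manip.camera('wrist');c=manip.get_calibration('wrist');K=np.array(c['camera_matrix'])
    v,u=np.mgrid[:480,:640];x=(u-K[0,2])/K[0,0];y=(v-K[1,2])/K[1,1];r=np.hypot(x,y);k=np.tan(np.minimum(r,1.5))/np.maximum(r,1e-9)
    P=np.stack([x*k*d,y*k*d,d,np.ones_like(d)],-1)@(T@np.array(c['T_tool_cam'])).T
    P=P[...,:3].copy();P[(d<=0)|(r>1.5)]=np.nan;return T,im,P
E
python3 - <<'E'
from h import *
T,im,P=wrist();save('w1',im);print(manip.read_state()['t'],T.round(3)[:3])
print(manip.get_calibration('wrist')['camera_matrix'],manip.pinch_z)
for l in ('tee','outlet'):
  for r in manip.landmark_of('wrist',l)[:3]: print(l,np.round(r['location'],4),round(r['confidence'],2))
for r in manip.outline_of('wrist','tee')[:3]:
  m=r['region'];q=P[m];q=q[np.isfinite(q).all(1)];q=q[q[:,2]>.012]
  print(m.sum(),np.argwhere(m).mean(0),r['confidence'],q.mean(0).round(4),np.percentile(q[:,2],[5,50,98]))
np.savez('w1.npz',P=P,T=T,m=np.array([r['region'] for r in manip.outline_of('wrist','tee')[:3]]))
E
```

```text
4.575 [[ 0.882  0.     0.471  0.5  ]
 [-0.471  0.     0.882  0.293]
 [ 0.    -1.     0.     0.231]]
[[371.64829954   0.         322.45735878]
 [  0.         371.64829954 232.46649428]
 [  0.           0.           1.        ]] 0.0187
tee [0.3262 0.2095 0.0144] 0.92
tee [0.4513 0.4505 0.0125] 0.84
tee [0.3167 0.3633 0.0134] 0.72
outlet [0.5366 0.046  0.0248] 0.6
1244 [339.15032154 229.94453376] 0.81 [0.3341 0.2038 0.026 ] [0.01619513 0.02747609 0.03159347]
1726 [229.81575898 135.35399768] 0.66 [0.3118 0.3623 0.0262] [0.01653957 0.02771493 0.03188921]
251 [365.16334661 434.30278884] 0.6 [0.5268 0.0895 0.0619] [0.01353412 0.0327969  0.30835973]
```

View pics/w1.png

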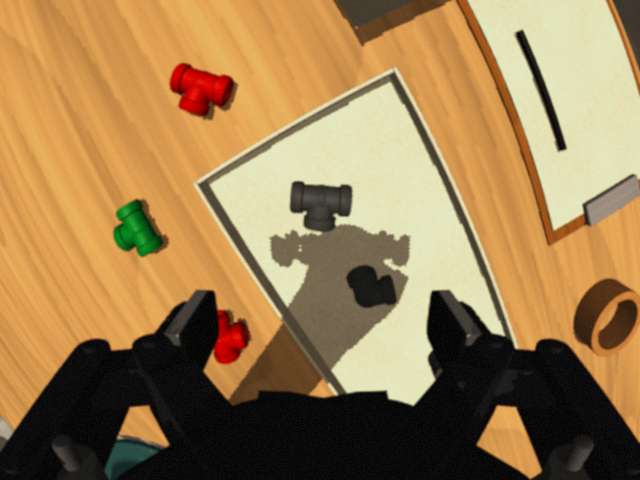

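The wrist view shows the black tee at px (321,205), run nearly level in the picture and outlet pointing down towards the elbow (372,287), as planned. Next: fit its pose from depth.

```bash
cat >> h.py <<'E'
from scipy.optimize import minimize
def fit_tee(P,im,x0,zt=.022):
    m=(np.linalg.norm(P[...,:2]-x0[:2],axis=-1)<.05)&(P[...,2]>zt)&(P[...,2]<.045)&(im.max(-1)<110)
    q=P[m]
    def cost(p):
        c,s=np.cos(p[2]),np.sin(p[2]);d=q[:,:2]-p[:2];X=d@[c,s];Y=d@[-s,c]
        h=lambda d,a,lo,hi:np.sqrt(np.maximum(.0155**2-d**2,0))*((a>lo)&(a<hi))
        z=p[3]+np.maximum(h(X,Y,-.029,.029),h(Y,X,0,.029))
        return np.minimum(abs(z-q[:,2]),.01).mean()
    best=min((minimize(cost,[x0[0],x0[1],x0[2]+a,.02],method='Nelder-Mead',options=dict(initial_simplex=np.array([x0[0],x0[1],x0[2]+a,.02])+np.vstack([np.zeros(4),np.diag([.008,.008,.15,.003])]),maxiter=800)) for a in(-.2,0,.2)),key=lambda r:r.fun)
    return best.x,best.fun,m
E
python3 - <<'E'
from h import *
im=cv2.cvtColor(cv2.imread('pics/w1.png'),cv2.COLOR_BGR2RGB);z=np.load('w1.npz');P,T=z['P'],z['T']
x,f,m=fit_tee(P,im,np.array([.50,.293,np.radians(242)]))
print(x.round(4),np.degrees(x[2]),f,m.sum(),np.argwhere(m).mean(0))
print('tool frame offset',T[:3,:3].T@(np.r_[x[:2],.02]-T[:3,3]),'yaw of -z',np.degrees(np.arctan2(-T[1,2],-T[0,2]))%360)
q=P[m];print(q.mean(0),np.percentile(q[:,2],[50,98]))
t=(P[...,2]>.03)&(P[...,2]<.04)&(im.min(-1)>150);q=P[t][:,:2]
q=q[(abs(q[:,0]-.51)<.16)&(abs(q[:,1]-.17)<.25)]
print(cv2.minAreaRect(q.astype(np.float32)),len(q))
E
```

```text
[0.5    0.2953 4.1364 0.0183] 236.99905483675954 0.0013933100251462185 2189 [204.01187757 320.32983097]
tool frame offset [-0.00124928  0.21136219  0.00207722] yaw of -z 241.908467584087
[0.49826964 0.29298812 0.03153167] [0.0322022  0.03590999]
((0.5141560435295105, 0.2007952779531479), (0.21984505653381348, 0.34463000297546387), 1.3007445335388184) 1807
```

>>> {"op": "send_rows", "data": {"plan": [[0, 0, 0, 1], [-0.02, 1, 0.035, 0], [0, 1, 0, 0], [0, 0.7, 0, 0], [0, 0.5, 0, 0], [0, 0.3, 0, 0], [0, 0.2, 0, 0], [0, 0, 0, 0]]}}

```text
t: 5.78
tool_pos: [0.5003, 0.2951, 0.0092]
tcp_rot: [0.678, -0.202, 0.202, -0.678]
contact_force: [-1.3, 0.3, 0.9]
gripper_width: 0.0849
```

Run:
```python
from h import *
T,im,P=wrist();save('w2',im);print(T.round(4)[:3], manip.read_state()['contact_force'])
```

```text
[[ 8.372e-01 -2.000e-04  5.469e-01  5.003e-01]
 [-5.469e-01 -1.000e-04  8.372e-01  2.951e-01]
 [-1.000e-04 -1.000e+00 -2.000e-04  9.200e-03]] [ 0.34911372 -0.88925389  0.43517172]
```

View pics/w2.png

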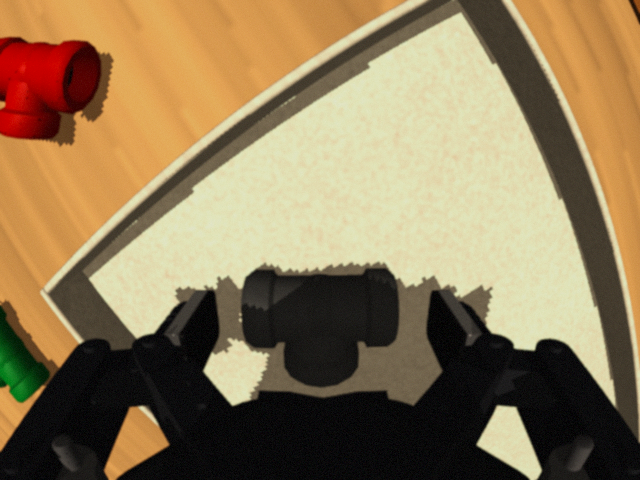

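>>> {"op": "send_rows", "data": {"plan": [[0, 0.08, 0, 0], [0, 0, 0, 0], [0, 0, 0, 0]]}}

```text
t: 6.2
tool_pos: [0.5004, 0.2953, 0.0049]
tcp_rot: [-0.678, 0.202, -0.202, 0.678]
contact_force: [0.1, 0.5, -0.1]
gripper_width: 0.0849
```

>>> {"op": "send_rows", "data": {"plan": [[0, 0, 0, 0], [0, 0, 0, 0], [0, 0, 0, 0], [0, 0, 0, 0], [0, 0, 0, 0], [0, 0, 0, 0]], "jaw": 40, "force": 30}}

```text
t: 6.95
tool_pos: [0.5004, 0.2953, 0.0048]
tcp_rot: [-0.678, 0.202, -0.202, 0.678]
contact_force: [-0.8, 0.3, 5.2]
gripper_width: 0.0575
```

>>> {"op": "send_rows", "data": {"plan": [[0, -0.5, 0, 0], [0, -1, 0, 0], [0, -0.5, 0, 0], [0, 0, 0, 0]]}}

```text
t: 7.45
tool_pos: [0.5014, 0.2959, 0.1262]
tcp_rot: [-0.677, 0.201, -0.203, 0.679]
contact_force: [-0.2, -0.5, -2.6]
gripper_width: 0.0573
```

Run:
```python
from h import *
T,im,P=wrist();save('w3',im);print(T.round(4)[:3])
Q=(P-T[:3,3])@T[:3,:3]
m=(abs(Q[...,0])<.02)&(Q[...,2]<.02)&(Q[...,2]>-.036)&(im.max(-1)<110)&(Q[...,1]>-.045)&(Q[...,1]<.02)
q=Q[m];print(m.sum(),np.argwhere(m).mean(0))
c=q[abs(q[:,0])<.003]
for z in np.arange(-.034,.02,.004):
    k=c[abs(c[:,2]-z)<.002];print(round(z,3),len(k),np.median(k[:,1]).round(4) if len(k) else '')
```

```text
[[ 0.8372  0.0034  0.5468  0.5014]
 [-0.5468  0.0026  0.8372  0.2959]
 [ 0.0014 -1.      0.004   0.1262]]
10923 [329.29762886 321.39201685]
-0.034 0 
-0.03 11 -0.0285
-0.026 95 -0.0304
-0.022 123 -0.0304
-0.018 196 -0.0292
-0.014 136 -0.0279
-0.01 140 -0.0281
-0.006 142 -0.0281
-0.002 145 -0.0287
0.002 183 -0.0287
0.006 221 -0.0272
0.01 265 -0.024
0.014 232 -0.0182
0.018 0
```

View pics/w3.png

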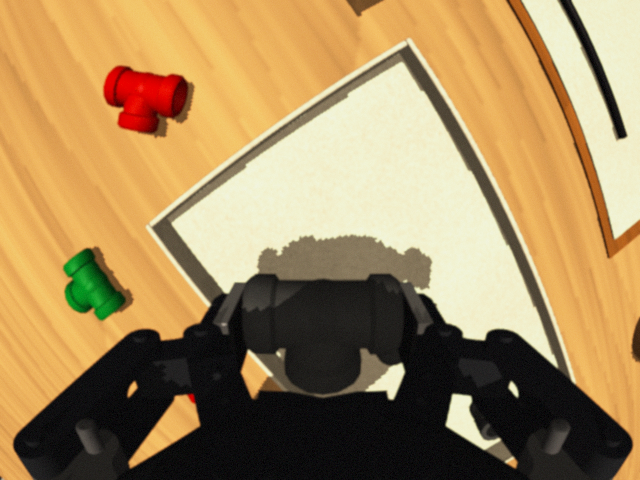

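The tee is held between its run ends and level, about 15 mm behind the TCP. Next, refine the lens axis by averaging scene shots.

Run:
```python
from h import *
D=[];Ls=[]
for i in range(8):
    im,d=manip.camera('scene');D.append(d)
    if i<3: Ls+=[r['location'] for r in manip.landmark_of('scene','lens')[:1]]
print(np.array(Ls).round(4))
D=np.array(D);D[D<=0]=np.nan;d=np.nanmedian(D,0);print('noise',np.nanstd(D,0)[120:170,220:270].mean())
P=cloud('scene',d);np.save('sP.npy',P)
L=np.median(Ls,0);n=np.array([-.15,.95,-.28]);n/=np.linalg.norm(n)
for it in range(6):
    rel=P-L;ax=rel@n;rad=np.linalg.norm(rel-ax[...,None]*n,axis=-1)
    m=(rad<.038)&(rad>.019)&(abs(ax+.004)<(.01 if it<2 else .005))
    q=P[m];mu=q.mean(0);w=np.linalg.svd(q-mu)[2][2];w*=np.sign(w[1]);n=w
    L=L-n*((L-mu)@n-.004)   # lens 4 mm ahead of the ring plane
    # centre from extent of ring silhouette
    rel=P-L;ax=rel@n;k=(abs(ax+.004)<.005)&(np.linalg.norm(rel-ax[...,None]*n,axis=-1)<.045)
    y=np.cross([0,0,1],n);y/=np.linalg.norm(y);x2=np.cross(n,y)
    c=cv2.minEnclosingCircle(np.c_[rel[k]@y,rel[k]@x2].astype(np.float32))
    print(m.sum(),mu.round(4),n.round(4),'tilt',(-np.arcsin(n[2])).round(4),'yaw',np.degrees(np.arctan2(n[1],n[0])).round(2),L.round(4),np.round(c[0],4),round(c[1],4),'rms',((q-mu)@n).std().round(4))
for r in manip.landmark_of('scene','stand')[:1]+manip.landmark_of('scene','camera')[:2]: print(r)
# -y wall rim
for z in(.028,):
  t=(P[...,2]>z)&(P[...,2]<.042)&(abs(P[...,1]+.025)<.03)&(P[...,0]>.42)&(P[...,0]<.62)
  q=P[t];print(len(q),np.polyfit(q[:,0],q[:,1],1),q[:,2].max(),np.percentile(q[:,1]-np.polyval(np.polyfit(q[:,0],q[:,1],1),q[:,0]),[5,95]))
```

```text
[[ 0.5502 -0.3022  0.2993]
 [ 0.5507 -0.3019  0.2963]
 [ 0.5525 -0.304   0.2947]]
noise 0.0035232985
335 [ 0.5585 -0.3001  0.3056] [-0.0991  0.9729 -0.2087] tilt 0.2103 yaw 95.82 [ 0.5504 -0.299   0.2956] [-0.0004  0.002 ] 0.0374 rms 0.0037
315 [ 0.558  -0.3001  0.3041] [-0.1038  0.9675 -0.2306] tilt 0.2327 yaw 96.12 [ 0.5504 -0.2988  0.2956] [-0.0004  0.0019] 0.0374 rms 0.0034
281 [ 0.5564 -0.2996  0.3028] [-0.1328  0.9581 -0.2539] tilt 0.2568 yaw 97.89 [ 0.5503 -0.2982  0.2954] [-0.0005  0.0017] 0.0374 rms 0.0019
274 [ 0.556  -0.2996  0.3023] [-0.1377  0.9557 -0.2603] tilt 0.2633 yaw 98.2 [ 0.5503 -0.2981  0.2954] [-0.0005  0.0016] 0.0375 rms 0.0016
270 [ 0.5556 -0.2996  0.3022] [-0.1415  0.9548 -0.2615] tilt 0.2646 yaw 98.43 [ 0.5503 -0.2981  0.2954] [-0.0005  0.0016] 0.0375 rms 0.0015
269 [ 0.5557 -0.2996  0.3021] [-0.141   0.9545 -0.2628] tilt 0.2659 yaw 98.4 [ 0.5503 -0.2981  0.2954] [-0.0005  0.0016] 0.0375 rms 0.0015<stdin>:7: RuntimeWarning: All-NaN slice encountered
  var = nanvar(a, axis=axis, dtype=dtype, out=out, ddof=ddof,
Traceback (most recent call last):
ValueError: it knows: elbow, lens, outlet, socket, stand, tape, tee, tray
```

>>> {"op": "send_rows", "data": {"plan": [[0.42, -0.12, -0.86, 0], [0.42, -0.12, -0.86, 0], [0.42, -0.12, -0.86, 0], [0.42, -0.12, -0.86, 0], [0.42, -0.12, -0.86, 0], [0, 0, 0, -1], [0, 0, 0, -1], [0, 0, 0, -1], [0, 0, 0, -1], [0, 0, 0, -1], [0, 0, 0, -1], [0, 0, 0, -1]]}}

```text
t: 9.6
tool_pos: [0.4647, 0.0102, 0.1607]
tcp_rot: [-0.707, -0.012, 0.012, 0.707]
contact_force: [0.2, -0.4, -2.5]
gripper_width: 0.0572
```

Run:
```python
from h import *
P=np.load('sP.npy');L=np.array([.5505,-.299,.2965]);rng=np.random.default_rng(1)
def ransac(Q,th,it=4000):
    best=0
    for i in range(it):
        a=Q[rng.choice(len(Q),3,0)];n=np.cross(a[1]-a[0],a[2]-a[0]);l=np.linalg.norm(n)
        if l<1e-5: continue
        n/=l;k=abs((Q-a[0])@n)<th
        if k.sum()>best: best=k.sum();B=k
    q=Q[B];mu=q.mean(0);n=np.linalg.svd(q-mu)[2][2];return n*np.sign(n[1]),mu,B
rel=P-L;n0=np.array([-.15,.95,-.27])
Q=P[(np.linalg.norm(rel,axis=-1)<.042)&(abs(rel@n0)<.015)]
for th in(.001,.0015,.002):
    n,mu,B=ransac(Q,th);print(th,len(Q),B.sum(),n.round(4),mu.round(4),'tilt',(-np.arcsin(n[2])).round(3),'yaw',np.degrees(np.arctan2(n[1],n[0])).round(1),(L-mu)@n)
# housing behind the ring
ax=rel@n0;Q=P[(ax<-.03)&(ax>-.1)&(np.linalg.norm(rel-ax[...,None]*n0,axis=-1)<.05)]
for j in range(2):
    n,mu,B=ransac(Q,.0015);print('housing',len(Q),B.sum(),n.round(3),mu.round(3));Q=Q[~B]
T,im,W=wrist();print(T[:3].round(4))
k=(W[...,2]>.028)&(W[...,2]<.042)&(abs(W[...,1]+.025)<.025)&(W[...,0]>.42)&(W[...,0]<.6)&(im.min(-1)>90)
q=W[k];print(len(q),q.mean(0) if len(q) else '')
if len(q): p=np.polyfit(q[:,0],q[:,1],1);print(p,np.polyval(p,.465),np.percentile(q[:,1]-np.polyval(p,q[:,0]),[5,95]),np.percentile(q[:,2],95))
k=(P[...,2]>.031)&(P[...,2]<.04)&(abs(P[...,1]+.025)<.025)&(P[...,0]>.43)&(P[...,0]<.6)
q=P[k];p=np.polyfit(q[:,0],q[:,1],1);print('scene rim',len(q),p,np.polyval(p,.465),np.percentile(q[:,1]-np.polyval(p,q[:,0]),[5,95]))
```

```text
0.001 426 214 [-0.1688  0.9448 -0.2808] [ 0.5527 -0.3002  0.3   ] tilt 0.285 yaw 100.1 0.002451916460339855
0.0015 426 241 [-0.1633  0.9461 -0.2798] [ 0.5528 -0.3001  0.3   ] tilt 0.284 yaw 99.8 0.0024143592666510754
0.002 426 259 [-0.1562  0.9479 -0.2776] [ 0.5542 -0.2998  0.3007] tilt 0.281 yaw 99.4 0.0024864731914260507
housing 524 178 [-0.042  0.286  0.957] [ 0.563 -0.358  0.336]
housing 346 114 [0.984 0.179 0.   ] [ 0.581 -0.354  0.317]
[[ 9.994e-01  5.000e-04 -3.490e-02  4.647e-01]
 [ 3.490e-02  2.000e-04  9.994e-01  1.020e-02]
 [ 5.000e-04 -1.000e+00  2.000e-04  1.607e-01]]
804 [ 0.53246918 -0.02353082  0.03389401]
[ 0.02618926 -0.03747579] -0.025297782863459965 [-0.00206357  0.00151739] 0.03560064867626138
scene rim 110 [ 0.02440473 -0.0326279 ] -0.0212797068688704 [-0.00215153  0.00162828]
```

Consistent now: tilt about 0.287 rad and yaw about 100°, from the ring plane and two housing faces. Only yaw can be turned, so I'll tilt the tee in the grip by pressing the outlet's underside on the tray's -y rim.

>>> {"op": "send_rows", "data": {"plan": [[0, 0.7, -0.2, 0], [0, 0.7, 0, 0], [0, 0.4, 0, 0], [0, 0.2, 0, 0], [0, 0.05, 0, 0], [0, 0, 0, 0]], "force": 20}}

```text
t: 10.4
tool_pos: [0.4657, -0.0017, 0.0381]
tcp_rot: [-0.707, -0.012, 0.011, 0.707]
contact_force: [0.4, -0.7, -2.2]
gripper_width: 0.0574
```

>>> {"op": "send_rows", "data": {"plan": [[0, 0.04, 0, 0], [0, 0.04, 0, 0], [0, 0.04, 0, 0], [0, 0, 0, 0]]}}

```text
t: 10.9
tool_pos: [0.466, 0.0001, 0.032]
tcp_rot: [-0.706, -0.012, 0.011, 0.708]
contact_force: [-3.1, 4.5, 13.0]
gripper_width: 0.0577
```

```bash
cat >> h.py <<'E'
def tilt():
    T,im,P=wrist();Q=(P-T[:3,3])@T[:3,:3]
    c=Q[(abs(Q[...,0])<.003)&(Q[...,2]<.02)&(Q[...,2]>-.036)&(im.max(-1)<110)&(Q[...,1]>-.06)&(Q[...,1]<.02)]
    for z in np.arange(-.034,.02,.004):
        k=c[abs(c[:,2]-z)<.002];print(round(z,3),len(k),np.median(k[:,1]).round(4) if len(k) else '')
    return T,im,Q
E
python3 - <<'E'
from h import *
T,im,Q=tilt();print(T[:3].round(4));s=manip.read_state();print(s['contact_force'],s['t'])
E
```

```text
-0.034 0 
-0.03 0 
-0.026 58 -0.0338
-0.022 134 -0.0337
-0.018 213 -0.0328
-0.014 151 -0.0303
-0.01 145 -0.03
-0.006 165 -0.0296
-0.002 155 -0.0298
0.002 181 -0.0295
0.006 224 -0.0281
0.01 288 -0.0245
0.014 195 -0.0183
0.018 0 
[[ 9.994e-01  1.800e-03 -3.330e-02  4.660e-01]
 [ 3.330e-02  2.900e-03  9.994e-01  1.000e-04]
 [ 1.900e-03 -1.000e+00  2.800e-03  3.200e-02]]
[-3.39245401  5.51420139 13.14379748] 10.95
```

>>> {"op": "send_rows", "data": {"plan": [[0, 0.03, 0, 0], [0, 0.03, 0, 0], [0, 0.03, 0, 0], [0, 0, 0, 0]]}}

```text
t: 11.45
tool_pos: [0.4659, 0.0015, 0.0267]
tcp_rot: [-0.705, -0.013, 0.012, 0.709]
contact_force: [-3.9, 8.7, 15.5]
gripper_width: 0.0575
```

Run:
```python
from h import *
T,im,Q=tilt();print(T[:3].round(4));s=manip.read_state();print(s['contact_force'],s['t'])
```

```text
-0.034 0 
-0.03 0 
-0.026 0 
-0.022 70 -0.0384
-0.018 173 -0.0377
-0.014 247 -0.0352
-0.01 175 -0.0331
-0.006 180 -0.0322
-0.002 171 -0.0315
0.002 186 -0.031
0.006 228 -0.0297
0.01 274 -0.0265
0.014 231 -0.0204
0.018 0 
[[ 0.9994  0.0015 -0.0345  0.4659]
 [ 0.0345  0.0044  0.9994  0.0015]
 [ 0.0016 -1.      0.0044  0.0267]]
[-4.11017263  8.64876238 15.98824544] 11.5
```

```bash
cat >> h.py <<'E'
def cyl(a,r,lo,hi,R_):   # finite cylinder sdf: axial coord a, radial r
    dx=r-R_;dy=np.maximum(lo-a,a-hi);return np.minimum(np.maximum(dx,dy),0)+np.hypot(np.maximum(dx,0),np.maximum(dy,0))
def sdf(q,p):
    # p: x0,y0,z0,tilt(outlet up),yaw,roll of tee in tool frame; outlet along -z, run along x, up is -y
    d=(q-p[:3])@R.from_euler('YXZ',[p[4],p[3],p[5]]).as_matrix()
    o=-d[:,2];ro=np.hypot(d[:,0],d[:,1]);a=abs(d[:,0]);rr=np.hypot(d[:,1],d[:,2])
    return np.min([cyl(a,rr,-1,.029,.0135),cyl(a,rr,.017,.026,.016),cyl(a,rr,.026,.029,.014),cyl(o,ro,0,.026,.0135),cyl(o,ro,.017,.026,.016),cyl(o,ro,.026,.029,.014)],0)
def fit_held(T,im,Q,t0=.2):
    m=(abs(Q[...,0])<.026)&(Q[...,2]<.022)&(Q[...,2]>-.042)&(im.max(-1)<120)&(Q[...,1]>-.055)&(Q[...,1]<.0)
    q=Q[m];c=lambda p:np.minimum(abs(sdf(q,p)),.006).mean()
    S=np.array([0,-.016,0,t0,0,0]);b=S
    for i in range(3):
        r=minimize(c,b,method='Nelder-Mead',options=dict(initial_simplex=b+np.vstack([np.zeros(6),np.diag([.003,.004,.004,.1,.05,.05])]),maxiter=900,xatol=1e-5,fatol=1e-8));b=r.x
    print('fit x0 y0 z0 tilt yaw roll',b.round(4),'res',round(r.fun,5),m.sum());return b
E
python3 - <<'E'
from h import *
T,im,P=wrist();Q=(P-T[:3,3])@T[:3,:3]
fit_held(T,im,Q,.1);fit_held(T,im,Q,.3)
E
```

```text
fit x0 y0 z0 tilt yaw roll [-0.     -0.0172 -0.0006 -0.2314  0.001   0.0003] res 0.00052 14219
fit x0 y0 z0 tilt yaw roll [-0.     -0.0172 -0.0006 -0.2314  0.001   0.0003] res 0.00052 14219
```

>>> {"op": "send_rows", "data": {"plan": [[0, 0.02, 0, 0], [0, 0.03, 0, 0], [0, 0, 0, 0]]}}

```text
t: 11.92
tool_pos: [0.4659, 0.0019, 0.0237]
tcp_rot: [-0.705, -0.013, 0.012, 0.709]
contact_force: [-4.3, 9.0, 16.0]
gripper_width: 0.0578
```

Run:
```python
from h import *
T,im,P=wrist();Q=(P-T[:3,3])@T[:3,:3];print(T[:3].round(4))
fit_held(T,im,Q,-.2)
```

```text
[[ 0.9994  0.0013 -0.0349  0.4659]
 [ 0.0349  0.0048  0.9994  0.0019]
 [ 0.0015 -1.      0.0048  0.0237]]
fit x0 y0 z0 tilt yaw roll [-0.000e+00 -1.800e-02 -3.000e-04 -3.143e-01  2.200e-03  1.100e-03] res 0.00055 14524
```

>>> {"op": "send_rows", "data": {"plan": [[0, -0.4, 0, 0], [0, -0.8, 0, 0], [0, -0.4, 0, 0], [0, 0, 0, 0], [0, 0, 0, 0]]}}

```text
t: 12.6
tool_pos: [0.4645, -0.0015, 0.1173]
tcp_rot: [-0.707, -0.011, 0.012, 0.707]
contact_force: [0.3, -0.9, -2.7]
gripper_width: 0.0577
```

>>> {"op": "send_rows", "data": {"plan": [[0, 0, 0, 0], [0, 0, 0, 0], [0, 0, 0, 0]], "force": 60}}

```text
t: 12.98
tool_pos: [0.4648, -0.0019, 0.1174]
tcp_rot: [0.707, 0.011, -0.012, -0.707]
contact_force: [-0.5, 0.4, -1.1]
gripper_width: 0.057
```

Run:
```python
from h import *
for i in range(2):
  T,im,P=wrist();Q=(P-T[:3,3])@T[:3,:3];b=fit_held(T,im,Q,-.3)
print(T[:3].round(4))
o=T[:3,:3]@R.from_euler('YXZ',[b[4],b[3],b[5]]).apply([0,0,-1]);c=T[:3,:3]@b[:3]+T[:3,3]
print('outlet dir',o.round(4),'tilt',np.arcsin(o[2]),'yaw',np.degrees(np.arctan2(o[1],o[0]))%360,'centre',c.round(4))
```

```text
fit x0 y0 z0 tilt yaw roll [ 0.000e+00 -1.780e-02 -4.000e-04 -3.075e-01  1.600e-03 -3.000e-04] res 0.00046 14149
fit x0 y0 z0 tilt yaw roll [ 0.     -0.0178 -0.0004 -0.3089  0.0011  0.0005] res 0.00045 14166
[[ 9.995e-01 -6.000e-04 -3.210e-02  4.649e-01]
 [ 3.210e-02 -2.000e-04  9.995e-01 -1.800e-03]
 [-7.000e-04 -1.000e+00 -2.000e-04  1.175e-01]]
outlet dir [ 0.0297 -0.9521  0.3043] tilt 0.3091552763225801 yaw 271.78760720581073 centre [ 0.4649 -0.0022  0.1353]
```

Held tilt is 0.309, against the 0.287 wanted (about 1° off). Now to the lens.

>>> {"op": "send_rows", "data": {"plan": [[0, -0.4, 0, 0], [0.17, -0.5, -0.35, 0], [0.2, -0.4, -0.5, 0], [0.2, -0.34, -0.5, 0], [0.15, -0.1, -0.4, -0.86], [0.1, -0.1, -0.25, -0.8], [0.037, 0, -0.145, 0], [0, 0, 0, 0], [0, 0, 0, 0]]}}

```text
t: 14.2
tool_pos: [0.5224, -0.1269, 0.2278]
tcp_rot: [-0.704, -0.062, 0.063, 0.705]
contact_force: [0.6, 0.4, -1.9]
gripper_width: 0.057
```

```bash
cat > chk.py <<'E'
from h import *
T,im,P=wrist();Q=(P-T[:3,3])@T[:3,:3];b=fit_held(T,im,Q,-.3)
Rm=T[:3,:3]@R.from_euler('YXZ',[b[4],b[3],b[5]]).as_matrix();o=-Rm[:,2];c=T[:3,:3]@b[:3]+T[:3,3];mouth=c+.029*o
L=np.array([.5505,-.298,.297]);y,t=np.radians(100.1),.287
a=np.array([np.cos(y)*np.cos(t),np.sin(y)*np.cos(t),-np.sin(t)])
print(T[:3].round(4));print('mouth',mouth.round(4),'dir',o.round(3),'run z',Rm[2,0].round(4),'angle off deg',np.degrees(np.arccos(-o@a)).round(2))
e=mouth-L;print('dist',(e@a).round(4),'err tool axes, units',((L+.15*a-mouth)@T[:3,:3]/.06).round(3),'yaw err',np.degrees(np.arctan2(o[1],o[0])-np.arctan2(-a[1],-a[0])).round(2))
im,d=manip.camera('scene');save('s2',cv2.resize(im[90:230,180:360],None,fx=4,fy=4,interpolation=2))
C=cloud('scene',d);rel=C-mouth
for l in('lens','outlet','tee'):
    for cam in('scene','top'):
        if cam=='top' and l=='lens': manip.camera('top')
        for r in manip.landmark_of(cam,l)[:1]: print(cam,l,np.round(r['location'],4),round(r['confidence'],2))
s=manip.read_state();print(s['t'],s['gripper_width'],s['joint_positions'].round(2))
E
python3 chk.py
```

```text
fit x0 y0 z0 tilt yaw roll [-1.000e-04 -1.770e-02 -4.000e-04 -3.089e-01  3.000e-04  1.000e-03] res 0.00045 14059
[[ 9.843e-01 -1.200e-03 -1.764e-01  5.224e-01]
 [ 1.764e-01  6.000e-04  9.843e-01 -1.269e-01]
 [-1.000e-03 -1.000e+00  8.000e-04  2.278e-01]]
mouth [ 0.5273 -0.1544  0.2543] dir [ 0.168 -0.938  0.303] run z -0.002 angle off deg 1.21
dist 0.1515 err tool axes, units [-0.038 -0.004 -0.026] yaw err 0.06
scene lens [ 0.5495 -0.3032  0.2961] 0.69
top lens [ 0.5485 -0.2956  0.2933] 0.57
scene tee [0.3107 0.3655 0.0187] 0.89
top tee [0.451  0.4515 0.0143] 0.82
14.65 0.05716365512357735 [-0.25  0.3   0.52  1.91 -0.18  0.98  0.52]
```

View pics/s2.png

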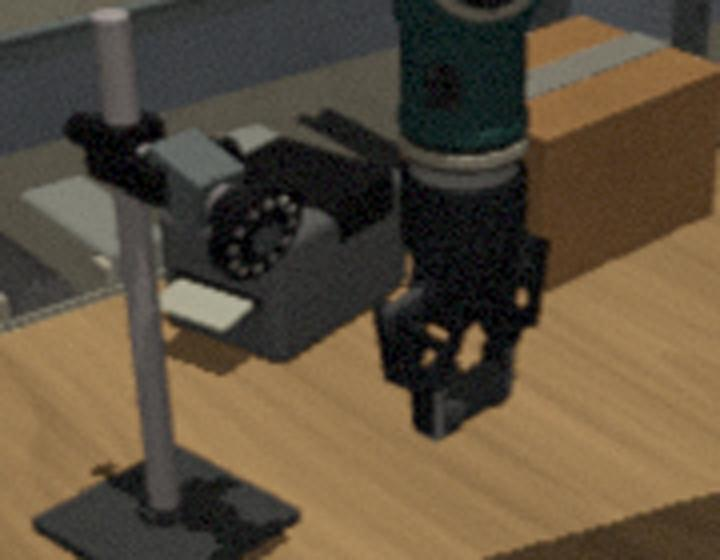

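The picture shows the tee in the gripper (crop px 460,385) facing the lens (255,235), nothing touching. One small correction.

>>> {"op": "send_rows", "data": {"plan": [[-0.04, 0, -0.025, 0], [0, 0, 0, 0], [0, 0, 0, 0], [0, 0, 0, 0], [0, 0, 0, 0]]}}

```text
t: 15.28
tool_pos: [0.5208, -0.1296, 0.2283]
tcp_rot: [-0.704, -0.063, 0.063, 0.704]
contact_force: [0.1, 0.2, -2.9]
gripper_width: 0.0567
```

```bash
python3 chk.py
```

```text
fit x0 y0 z0 tilt yaw roll [-1.000e-04 -1.770e-02 -4.000e-04 -3.072e-01  1.300e-03  1.000e-03] res 0.00046 14064
[[ 9.844e-01  0.000e+00 -1.762e-01  5.208e-01]
 [ 1.762e-01  0.000e+00  9.844e-01 -1.296e-01]
 [ 1.000e-04 -1.000e+00  0.000e+00  2.283e-01]]
mouth [ 0.5256 -0.1572  0.2548] dir [ 0.167 -0.939  0.302] run z -0.0009 angle off deg 1.15
dist 0.1491 err tool axes, units [-0.003  0.004  0.015] yaw err -0.03
scene lens [ 0.5508 -0.3013  0.2999] 0.78
top lens [ 0.5486 -0.2944  0.2974] 0.61
scene tee [0.4529 0.455  0.0157] 0.75
top tee [0.4497 0.4493 0.0126] 0.81
15.725 0.056997189863277946 [-0.25  0.29  0.52  1.91 -0.17  0.98  0.53]
```

```bash
python3 -c "
from h import *
s=manip.read_state();print(abs(s['dq']).max());print(manip.finish_job())"
```

```text
0.003042489579887057
the job is handed in; nothing more can be done
None
```

I took the black tee from the tray and held it in front of the inspection camera, then handed the job in with the arm still (joint speeds at most 0.003 rad/s) at about 16 s of the 35 s allowed. No verdict was reported.

I gripped the tee across its run ends. The interface only turns the tool about its own axis, so I tilted the tee in the grip by pressing the outlet's underside on the tray rim. The force on the tool peaked at about 19 N. I then tightened the grip from 20 N to 60 N and moved it to the lens.

| Last check | Measured |
|---|---|
| Mouth to lens | 149 mm |
| Mouth off the lens axis | under 1 mm (by my fitted lens position, good to a few mm) |
| Run level | within 0.1° |
| Outlet yaw | within 0.1° |
| Fingers | on the run ends, clear of the mouth |

- **Tilt slightly high:** the outlet is tilted up 0.307 rad against my estimate of 0.287 rad for the camera, so it is about 1.15° off square. I left it.
- **Camera tilt estimate:** the fits for the camera's tilt gave 0.27 to 0.29 rad, depending on which surface was used.
- **Tee not confirmed by the networks at the end:** they reported only the red and green look-alikes, so the held tee's pose rests on my depth fit from the wrist camera (0.5 mm residual) and one scene picture.
- **Other things:** nothing but the tee and the tray rim was touched on purpose. I did not re-measure the other fittings or the tape roll.

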